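# Seasonings onto graded coasters

## Task

Stand the four seasonings (the cream mill, the wooden pepper mill, the red-capped spice jar and the salt shaker) on the four round coasters, one on each, the taller the seasoning the larger its coaster: the tallest on the largest, down to the shortest on the smallest. Keep them upright, set each down gently in the middle of its coaster, and leave the beaker and the honey jar where they stand.

Things in the scene. Friction and masses are not known exactly. Their poses are not given: they have to be found in the camera images.
- tall_mill: Cream turned mill, the tallest seasoning: 156 mm tall, 54 mm across foot and head, rigid. Slimmer waist (46 to 48 mm across) between 65 and 105 mm above its foot: grip it there. 0.22 kg. Origin: centre of its foot, z up its axis. Stands upright and loose.
- wooden_mill: Brown wooden pepper mill with a small metal knob, second tallest: 125 mm tall, up to 58 mm across; grip its body 60 to 85 mm above the foot (50 to 58 mm across). 0.18 kg. Origin: centre of its foot, z up its axis. Stands upright and loose.
- spice_jar: Slim spice jar with a red cap, third tallest: 106 mm tall, 45 mm across all the way up. 0.11 kg. Origin: centre of its foot, z up its axis. Stands upright and loose.
- salt: Salt shaker with a pale domed top, the shortest seasoning: 90 mm tall, 44 mm across up to 66 mm, then narrower. 0.10 kg. Origin: centre of its foot, z up its axis. Stands upright and loose.
- coaster_xl: Largest round cork coaster with a dark wooden rim, 122 mm across. Fixed to the table, 8 mm high with a flat top. Origin: centre of its underside, on the table. (Mind the big round pendant lamp over the far side of the table: 0.33 m in radius about x 0.90, y -0.13, its rim 0.67 m up. Cross between left and right near the robot and no higher than needed.)
- coaster_l: Second largest such coaster, 104 mm across. Fixed to the table, 8 mm high with a flat top. Origin: centre of its underside, on the table.
- coaster_m: Third largest such coaster, 86 mm across. Fixed to the table, 8 mm high with a flat top. Origin: centre of its underside, on the table.
- coaster_s: Smallest such coaster, 68 mm across. Fixed to the table, 8 mm high with a flat top. Origin: centre of its underside, on the table.
- beaker: Dark blue-green open beaker, 60 mm across, 72 mm tall, a bystander that stays where it is. Origin: centre of its foot, z up its axis. Stands upright and loose.
- honey: Wide honey jar with a silver lid, 65 mm across, 88 mm tall, a bystander that stays where it is. Origin: centre of its foot, z up its axis. Stands upright and loose.
There are look-alikes about, which are no part of the job. What is shaped like the tall_mill but orange is not meant.

How it is judged:
At the end, for the whole second after the job is handed in: Cream mill on the largest coaster, wooden mill on the second, spice jar on the third, salt shaker on the smallest: released, at rest, upright within 0.1 rad, standing on the coaster, within 12 mm of its centre; beaker and honey jar upright, within 20 mm of their start (horizontal distance between tall_mill and coaster_xl below 0.012 m and z of tall_mill in the frame of coaster_xl between 0.004 and 0.012 m and angle between each of tall_mill, wooden_mill, spice_jar, salt, beaker, honey's own z axis and vertical below 0.1 rad and linear speed of each of tall_mill, wooden_mill, spice_jar, salt below 0.02 m/s and horizontal distance between wooden_mill and coaster_l below 0.012 m and z of wooden_mill in the frame of coaster_l between 0.004 and 0.012 m and horizontal distance between spice_jar and coaster_m below 0.012 m and z of spice_jar in the frame of coaster_m between 0.004 and 0.012 m and horizontal distance between salt and coaster_s below 0.012 m and z of salt in the frame of coaster_s between 0.004 and 0.012 m and distance of each of beaker, honey from where it was at the start of the episode below 0.02 m); the robot touches nothing.
It fails at once if a seasoning is tipped over (angle between any of tall_mill, wooden_mill, spice_jar, salt's own z axis and vertical above 0.5 rad).
It fails at once if a seasoning is dropped onto its coaster (arrives faster than 0.45 m/s) rather than set down ((distance between tall_mill and coaster_xl below 0.03 m and linear speed of tall_mill above 0.45 m/s) or (distance between wooden_mill and coaster_l below 0.03 m and linear speed of wooden_mill above 0.45 m/s) or (distance between spice_jar and coaster_m below 0.03 m and linear speed of spice_jar above 0.45 m/s) or (distance between salt and coaster_s below 0.03 m and linear speed of salt above 0.45 m/s)).
It fails at once if the beaker or the honey jar is moved more than 20 mm or tipped (distance of any of beaker, honey from where it was at the start of the episode above 0.02 m or angle between any of beaker, honey's own z axis and vertical above 0.3 rad).
It also fails if it takes over 128 s, if anything falls off the work surface, if the arm or the gripper's body presses on something with over 40 N, if the wrist force passes 120 N, or if a joint passes its speed limit or range.

## Robot

A 7-joint arm with a two-finger parallel gripper is mounted at the origin on the work surface; the furniture and walls round the work are solid. World frame = base frame: x ahead of the robot, y to its left, z up, the work surface at z = 0. Lengths are in m, angles in rad, forces in N, time in s.
With the tool pointing down it reaches from about 0.425 to 1.025 m from the base axis. Payload 9.4 kg.
Tool frame: the origin (TCP) lies at the very end of the fingers, on their centre line; the grasp point (between the pads) lies 19 mm behind it (arm.grip_point_offset is the distance from the TCP to the grasp point, in m); z points along the fingers, y is the line along which they close (so a half turn about z gives the same grasp; the last joint's range is limited). The gripper opens to 93 mm and grips with 3 to 60 N. Pads are 15 mm wide; open, the fingers measure 128 mm over their backs; the gripper's body (75 mm by 188 mm) begins 65 mm behind the grasp point.
Start: joints at [-1.425, 0.599, -0.003, 1.599, 0.002, 0.943, -0.08], TCP at [0.16, 0.707, 0.219] pointing down, gripper open.
Joint ranges: [-2.57, 2.57], [-0.35, 1.97], [-1.29, 1.29], [0.11, 2.56], [-1.05, 4.19], [0.11, 1.86], [-2.63, 2.63]. Speed limits (rad/s): [2.22, 2.22, 3.01, 3.01, 3.14, 3.14, 3.14].

## Interface

Orientations are given as a rotation vector (axis times angle).
In Python, from station import arm, capture, camera_params gives the robot as it stands. The module is installed in compiled form; this text tells all that it offers.
- The arm moves only by the shell command python3 -m crank 'ROWS' [FORCE]. ROWS is a JSON object of lists of equal length, an entry for each row: "linear": the shift along the tool's x, y, z in m, a list of three; "turn": the turn about the tool's z in rad; "grip": the finger opening in m, from 0 to 0.093. In form: {"linear": [[x, y, z], ...], "turn": [turn, ...], "grip": [grip, ...]}. A call has 1 to 20 rows; each row is the pose to reach, as a shift and turn from the pose commanded when the call began, along the tool's axes at that moment; what a row does not reach only later rows make up. A row lasts 1/10 s, in which the tool goes at most 50 mm and 8.59 degrees, less where a joint would pass 70% of its speed; a pose out of reach is approached as far as the arm can. A call with a gripper value outside its range is refused whole. The fingers move at their own pace and stop on an object; FORCE is the grip in N (left out, the last holds). Time passes only in rows, so rows that repeat a pose let the fingers close. It gives the time, the measured TCP pose, the force, the opening and the grip force at its end, in the units of the state.
- arm.sense(): the state, without advancing time (a new reading comes with each control period).
- capture(name): name is "side" or "top" or "wrist"; returns the picture (420x560x3 uint8, red, green, blue); there is no depth.
- camera_params(name): a dict with "K" (3x3 intrinsics, pixels), "world_to_cam" (4x4, takes a point from world to camera coordinates); the wrist camera has in their place "tool_from_camera" (4x4, takes a point from camera to tool coordinates, whose origin is the TCP and whose axes are the flange's). Camera axes: x right, y up, looking along -z (the intrinsics and any distortion apply to the point x, -y, -z); pixel columns grow to the right and rows downward; lengths in m; the calibration is good to about 2 mm. A picture is of the moment at which its call begins: read the wrist's pose just before it. camera_params takes no time and is no camera call.
- arm.finish_job(): hands the job in; it is judged then, once.
The state is a dict: "time_s": time; "q": joint angles; "qd": joint speeds; "tau": joint torques, N m; "ee_pos": TCP position; "tcp_rot": TCP orientation; "ft_force": force on the tool from outside, world axes, zero at the start; "wrist_torque": the same for the moment, N m; "opening": finger opening in m; "finger_force": force on a finger pad.
Only numpy, scipy, OpenCV 4.12 (cv2) and the standard library are available. Lean on these libraries where they do the work, as an engineer would, in place of code of your own. Each camera call takes 0.05 s, during which the arm holds its last target. There are 200 camera calls.

## Working session

There is one attempt and no reset: what is moved stays moved. The work goes in short steps, Python scripts to look and compute and a shell command to move; the robot and the scene stay as the last step left them, time stands still between calls to the robot, and variables do not carry over. Pictures are saved under pics/ and viewed, at most 14 in all, crops included, and the job is handed in when it is done.

```bash
mkdir -p pics; python3 - <<'E'
from station import arm,capture,camera_params
import cv2,numpy as np
np.set_printoptions(precision=4,suppress=True)
for n in("side","top","wrist"):
    cv2.imwrite(f"pics/{n}0.png",cv2.cvtColor(capture(n),cv2.COLOR_RGB2BGR)); print(n,camera_params(n))
s=arm.sense(); print(s['ee_pos'],s['tcp_rot'],s['time_s'],s['opening'],s['q'])
E
```

```text
side {'K': array([[534.2131,   0.    , 285.2392],
       [  0.    , 534.2131, 207.696 ],
       [  0.    ,   0.    ,   1.    ]]), 'world_to_cam': array([[-0.2252, -0.9743, -0.006 ,  0.1032],
       [ 0.7283, -0.1724,  0.6632, -0.3393],
       [-0.6472,  0.145 ,  0.7484, -1.4218],
       [ 0.    ,  0.    ,  0.    ,  1.    ]])}
top {'K': array([[525.0127,   0.    , 282.8232],
       [  0.    , 525.0127, 214.1336],
       [  0.    ,   0.    ,   1.    ]]), 'world_to_cam': array([[ 0.0275, -0.9996, -0.0013, -0.0034],
       [ 0.9941,  0.0272,  0.1045, -0.4785],
       [-0.1045, -0.0041,  0.9945, -1.5288],
       [ 0.    ,  0.    ,  0.    ,  1.    ]])}
wrist {'K': array([[360.9422,   0.    , 278.3155],
       [  0.    , 360.9422, 205.663 ],
       [  0.    ,   0.    ,   1.    ]]), 'tool_from_camera': array([[-0.0006,  0.968 ,  0.2508,  0.0689],
       [ 1.    ,  0.0008, -0.0009,  0.0011],
       [-0.0011,  0.2508, -0.968 , -0.1676],
       [ 0.    ,  0.    ,  0.    ,  1.    ]])}
[0.1601 0.7067 0.2179] [-0.3492 -3.1221  0.0019] 0.15 0.09291603208416416 [-1.4247  0.6    -0.0025  1.6     0.0018  0.9429 -0.0798]
```

View pics/top0.png

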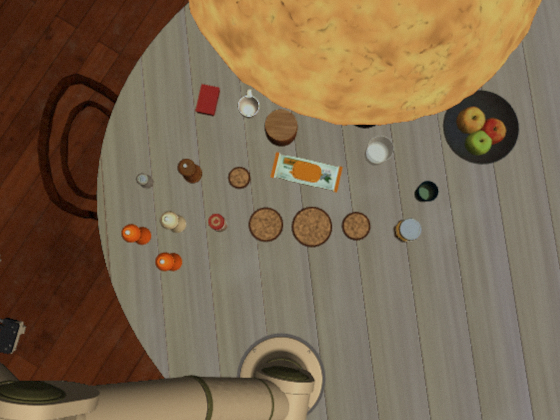

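View pics/side0.png

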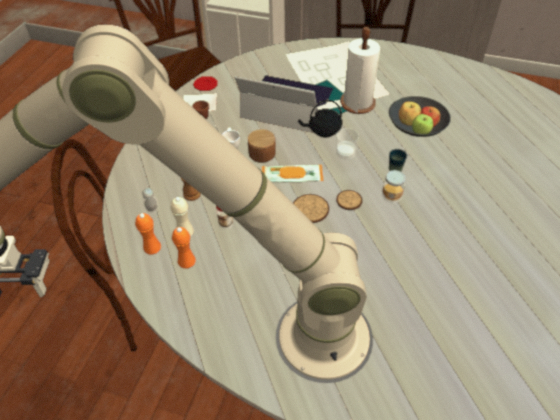

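The top view shows the cream mill at (172,221), wooden mill (188,170), spice jar (217,222) and salt (144,180). The coasters are at (312,226) XL, (266,224) L, (356,226) M and (239,178) S. The two orange mills at (135,234) and (168,262) are look-alikes. The glass (378,150) and mug (248,105) could be taken for the salt shaker, and the wooden block (281,127) for a coaster. The honey jar is at (409,230) and the beaker at (427,190). The side view confirms this: cream (181,205), salt (150,198), wooden (191,188), jar (225,215).

```bash
python3 - <<'E'
import cv2
t=cv2.imread("pics/top0.png");cv2.imwrite("pics/topc.png",cv2.resize(t[145:285,115:275],None,fx=4,fy=4,interpolation=cv2.INTER_CUBIC)) # 640x560
t=cv2.imread("pics/side0.png");cv2.imwrite("pics/sidec.png",cv2.resize(t[160:280,120:245],None,fx=4.8,fy=4.8,interpolation=cv2.INTER_CUBIC))
t=cv2.imread("pics/top0.png");cv2.imwrite("pics/topd.png",cv2.resize(t[150:260,220:420],None,fx=4,fy=4,interpolation=cv2.INTER_CUBIC))
E
```

```text
(no output)
```

View pics/topc.png

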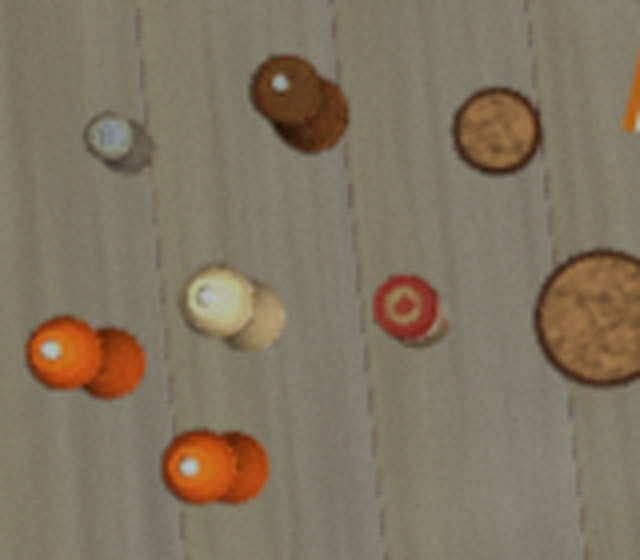

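View pics/sidec.png

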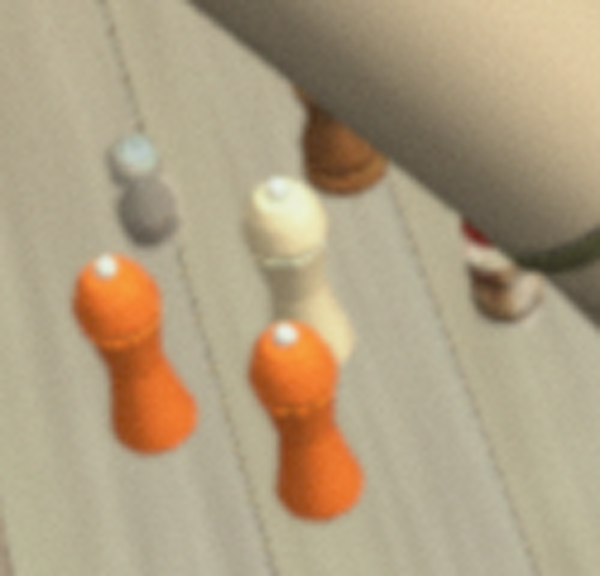

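View pics/topd.png

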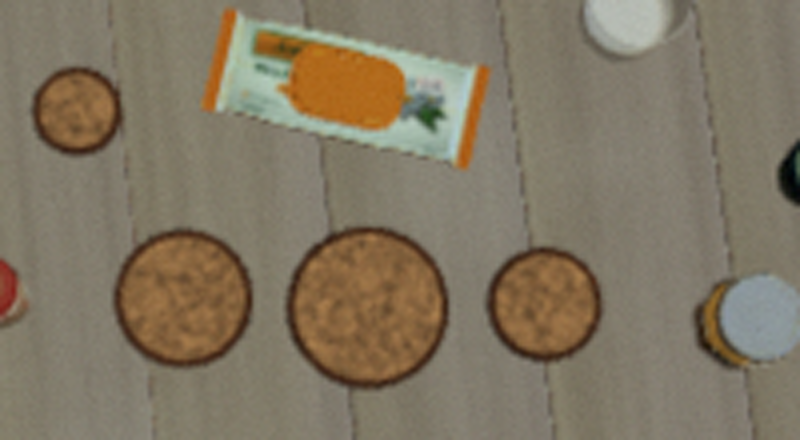

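The crops show the top-view cream knob at crop pixel (208,295), wooden knob (281,82), salt dome (113,135) and red cap (405,306). The coaster centres are S (77,111), L (184,298), XL (368,306) and M (545,303). In the side crop the cream tip is at (279,187) and the salt dome at (135,155), while the wooden mill's and jar's tops are hidden by the arm.

```bash
cat > h.py <<'E'
import numpy as np,cv2
from station import arm,capture,camera_params
from scipy.spatial.transform import Rotation as R
np.set_printoptions(precision=4,suppress=True)
def cam(n,s=None):
    p=camera_params(n)
    if n!="wrist": W=np.linalg.inv(p["world_to_cam"])
    else:
        T=np.eye(4);T[:3,:3]=R.from_rotvec(s["tcp_rot"]).as_matrix();T[:3,3]=s["ee_pos"];W=T@p["tool_from_camera"]
    return p["K"],W
def ray(C,u,v):
    K,W=C;d=np.array([(u-K[0,2])/K[0,0],-(v-K[1,2])/K[1,1],-1]);return W[:3,3],W[:3,:3]@d
def onz(C,u,v,z):
    o,d=ray(C,u,v);return o+d*(z-o[2])/d[2]
def tri(rays):
    A=0;b=0
    for o,d in rays:
        d=d/np.linalg.norm(d);P=np.eye(3)-np.outer(d,d);A=A+P;b=b+P@o
    x=np.linalg.solve(A,b);e=[np.linalg.norm(np.cross(x-o,d/np.linalg.norm(d))) for o,d in rays];return x,e
def proj(C,X):
    K,W=C;c=np.linalg.inv(W)@np.append(X,1);return np.array([K[0,2]+K[0,0]*c[0]/-c[2],K[1,2]-K[1,1]*c[1]/-c[2]])
E
python3 - <<'E'
from h import *
T=cam("top");S=cam("side")
c=lambda u,v,x,y,f:((u+.5)/f-.5+x,(v+.5)/f-.5+y)
for n,a,z in(("cream",(208,295),.155),("wood",(281,82),.124),("salt",(113,135),.088),("jar",(405,306),.106),("or1",(50,350),.155),("or2",(189,466),.155)):
    print(n,onz(T,*c(*a,115,145,4),z))
for n,a in(("S",(77,111)),("L",(184,298)),("XL",(368,306)),("M",(545,303))): print(n,onz(T,*c(*a,220,150,4),.008))
for n,a in(("woodfoot",(310,115)),("creamfoot",(250,315)),("saltfoot",(128,148)),("jarfoot",(415,315))): print(n,onz(T,*c(*a,115,145,4),.015))
print("honey",onz(T,409.5,229.5,.088),"beaker",onz(T,427,190.5,.072))
for n,a,b in(("cream",(208,295),(279,187)),("salt",(113,135),(135,155)),("or1",(50,350),(107,266)),("or2",(189,466),(285,334))):
    print(n,tri([ray(T,*c(*a,115,145,4)),ray(S,*c(*b,120,160,4.8))]))
E
```

```text
cream [0.4446 0.3236 0.155 ]
wood [0.5983 0.2871 0.124 ]
salt [0.5636 0.4125 0.088 ]
jar [0.4451 0.1963 0.106 ]
or1 [0.4044 0.4284 0.155 ]
or2 [0.329  0.3305 0.155 ]
S [0.5879 0.1453 0.008 ]
L [0.4488 0.0603 0.008 ]
XL [ 0.4465 -0.0771  0.008 ]
M [ 0.4524 -0.2091  0.008 ]
woodfoot [0.5951 0.2855 0.015 ]
creamfoot [0.4432 0.3233 0.015 ]
saltfoot [0.5663 0.4208 0.015 ]
jarfoot [0.4466 0.2006 0.015 ]
honey [ 0.4379 -0.35    0.088 ] beaker [ 0.5533 -0.404   0.072 ]
cream (array([0.445 , 0.3241, 0.1474]), [np.float64(0.0011780981682086534), np.float64(0.0011780981682087618)])
salt (array([0.5662, 0.4167, 0.0728]), [np.float64(3.010429770600239e-05), np.float64(3.010429770597387e-05)])
or1 (array([0.4046, 0.4291, 0.1479]), [np.float64(0.001407048616751785), np.float64(0.0014070486167518245)])
or2 (array([0.3289, 0.3314, 0.1471]), [np.float64(0.0008946091955234198), np.float64(0.0008946091955234878)])
```

Targets are consistent to a few mm. Next, a close wrist view from above with the tool aligned to the world axes.

```bash
cat >> h.py <<'E'
def to(x,y,z):
    s=arm.sense();M=R.from_rotvec(s["tcp_rot"]).as_matrix()
    yy=M[:,1];print("pos",s["ee_pos"],"linear",M.T@(np.array([x,y,z])-s["ee_pos"]),"yaz",np.arctan2(yy[1],yy[0]),"t",s["time_s"])
E
python3 -c "
from h import *
to(.47,.24,.30)"
```

```text
pos [0.1601 0.7067 0.2179] linear [-0.4053 -0.3868 -0.0816] yaz 1.3480469566197364 t 0.15
```

```bash
python3 -m crank '{"linear":[[0,0,-0.04],[0,0,-0.082],[-0.405,-0.387,-0.082],[-0.405,-0.387,-0.082],[-0.405,-0.387,-0.082],[-0.405,-0.387,-0.082],[-0.405,-0.387,-0.082],[-0.405,-0.387,-0.082],[-0.405,-0.387,-0.082],[-0.405,-0.387,-0.082],[-0.405,-0.387,-0.082],[-0.405,-0.387,-0.082],[-0.405,-0.387,-0.082],[-0.405,-0.387,-0.082],[-0.405,-0.387,-0.082],[-0.405,-0.387,-0.082],[-0.405,-0.387,-0.082],[-0.405,-0.387,-0.082],[-0.405,-0.387,-0.082],[-0.405,-0.387,-0.082]],"turn":[0,0,1.348,1.348,1.348,1.348,1.348,1.348,1.348,1.348,1.348,1.348,1.348,1.348,1.348,1.348,1.348,1.348,1.348,1.348],"grip":[0.093,0.093,0.093,0.093,0.093,0.093,0.093,0.093,0.093,0.093,0.093,0.093,0.093,0.093,0.093,0.093,0.093,0.093,0.093,0.093]}' 20
python3 - <<'E'
from h import *
s=arm.sense();im=capture("wrist");to(.47,.24,.3)
cv2.imwrite("pics/w1.png",cv2.cvtColor(im,cv2.COLOR_RGB2BGR))
np.save("w1.npy",np.r_[s["ee_pos"],s["tcp_rot"]])
C=cam("wrist",s)
for n,X in dict(cream=(.4446,.3236,.15),wood=(.598,.287,.125),salt=(.5655,.415,.09),jar=(.445,.197,.106),S=(.588,.145,.008),L=(.449,.06,.008)).items(): print(n,proj(C,X))
E
```

```text
time_s: 2.15
ee_pos: [0.4694, 0.2407, 0.3006]
tcp_rot: [-2.22, -2.223, 0.0]
ft_force: [0.5, -0.5, -0.7]
opening: 0.0926
finger_force: 0.0
pos [0.4695 0.2406 0.3006] linear [-0.0006  0.0005  0.0006] yaz 0.0008806141846117107 t 2.2
cream [248.3377  97.1203]
wood [414.8925 139.0636]
salt [379.7172  -1.3105]
jar [254.5009 224.6026]
S [365.6869 239.6349]
L [263.3087 296.6233]
```

View pics/w1.png

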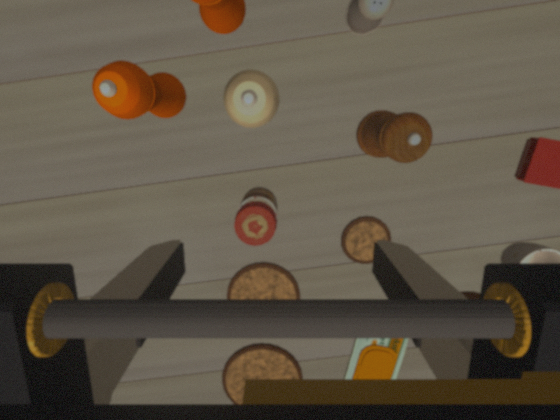

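The wrist view has the cream knob at (248.5,98.5), wooden knob (415,140), jar cap (255.5,225), coaster S (366.5,239.5) and salt dome (375,5). All are within about 2 px of my predictions, and the orange look-alikes are clearly apart.

```bash
python3 - <<'E'
from h import *
w=np.load("w1.npy");C=cam("wrist",dict(ee_pos=w[:3],tcp_rot=w[3:]));T=cam("top")
c=lambda u,v,x,y,f:((u+.5)/f-.5+x,(v+.5)/f-.5+y)
for n,a,b,z in(("cream",(208,295),(248.5,98.5),.155),("wood",(281,82),(415,140),.124),("jar",(405,306),(255.5,225),.106),("salt",(113,135),(375,5),.087)):
    print(n,tri([ray(T,*c(*a,115,145,4)),ray(C,*b)])[0],onz(C,*b,z))
print(tri([ray(T,*c(77,111,220,150,4)),ray(C,366.5,239.5)])[0])
to(.445,.197,.051)
E
```

```text
cream [0.4448 0.3226 0.1572] [0.4451 0.3223 0.155 ]
wood [0.5976 0.2864 0.1271] [0.5986 0.2861 0.124 ]
jar [0.4456 0.1963 0.1048] [0.446  0.1966 0.106 ]
salt [0.5658 0.4153 0.0732] [0.5621 0.4104 0.087 ]
[0.5884 0.1454 0.0086]
pos [0.4695 0.2406 0.3006] linear [-0.0436 -0.0245  0.2496] yaz 0.0008806141846117107 t 2.2
```

```bash
python3 -m crank '{"linear":[[-0.044,-0.024,0],[-0.044,-0.024,0],[-0.044,-0.024,0.05],[-0.044,-0.024,0.1],[-0.044,-0.024,0.14],[-0.044,-0.024,0.17],[-0.044,-0.024,0.2],[-0.044,-0.024,0.22],[-0.044,-0.024,0.24],[-0.044,-0.024,0.255],[-0.044,-0.024,0.255],[-0.044,-0.024,0.255],[-0.044,-0.024,0.255],[-0.044,-0.024,0.255],[-0.044,-0.024,0.255],[-0.044,-0.024,0.255],[-0.044,-0.024,0.255],[-0.044,-0.024,0.255]],"turn":[0,0,0,0,0,0,0,0,0,0,0,0,0,0,0,0,0,0],"grip":[0.093,0.093,0.093,0.093,0.093,0.093,0.093,0.093,0.093,0.093,0.093,0.04,0.04,0.04,0.04,0.04,0.04,0.04]}' 20
python3 -c "
from h import *
to(.4524,-.209,.1)"
```

```text
time_s: 4.0
ee_pos: [0.4455, 0.1962, 0.0458]
tcp_rot: [-2.221, -2.222, 0.0]
ft_force: [-1.1, 0.8, 3.0]
opening: 0.0444
finger_force: 20.0
pos [0.4455 0.1962 0.0458] linear [-0.4052  0.0068 -0.0543] yaz 0.00016738399553993706 t 4.0
```

```bash
python3 -m crank '{"linear":[[0,0,-0.015],[0,0,-0.035],[0,0,-0.05],[-0.01,0,-0.05],[-0.03,0.001,-0.05],[-0.06,0.001,-0.05],[-0.1,0.002,-0.05],[-0.14,0.002,-0.05],[-0.18,0.003,-0.05],[-0.22,0.004,-0.05],[-0.26,0.004,-0.05],[-0.3,0.005,-0.05],[-0.335,0.006,-0.05],[-0.365,0.007,-0.05],[-0.385,0.007,-0.05],[-0.398,0.007,-0.05],[-0.405,0.007,-0.05],[-0.405,0.007,-0.05],[-0.405,0.007,-0.05]],"turn":[0,0,0,0,0,0,0,0,0,0,0,0,0,0,0,0,0,0,0],"grip":[0.04,0.04,0.04,0.04,0.04,0.04,0.04,0.04,0.04,0.04,0.04,0.04,0.04,0.04,0.04,0.04,0.04,0.04,0.04]}' 20
python3 -c "
from h import *
to(.4524,-.209,.0538)"
```

```text
time_s: 5.9
ee_pos: [0.4525, -0.2079, 0.0954]
tcp_rot: [-2.22, -2.222, -0.0]
ft_force: [0.3, 0.1, -1.5]
opening: 0.0444
finger_force: 20.0
pos [ 0.4525 -0.2079  0.0954] linear [-0.0012 -0.0001  0.0416] yaz 0.0009281533603263728 t 5.9
```

```bash
python3 -m crank '{"linear":[[-0.001,0,0.01],[-0.001,0,0.02],[-0.001,0,0.03],[-0.001,0,0.036],[-0.001,0,0.039],[-0.001,0,0.0415],[-0.001,0,0.0415],[-0.001,0,0.0415],[-0.001,0,0.0415],[-0.001,0,0.0415],[-0.001,0,0.0415],[-0.001,0,0.0415],[-0.001,0,0.0215],[-0.001,0,-0.01],[-0.001,0,-0.05],[-0.001,0,-0.1],[-0.001,0,-0.15],[-0.001,0,-0.2],[-0.001,0,-0.2],[-0.001,0,-0.2]],"turn":[0,0,0,0,0,0,0,0,0,0,0,0,0,0,0,0,0,0,0,0],"grip":[0.04,0.04,0.04,0.04,0.04,0.04,0.04,0.07,0.07,0.07,0.07,0.07,0.07,0.07,0.07,0.07,0.093,0.093,0.093,0.093]}' 20
python3 - <<'E'
from h import *
s=arm.sense();im=capture("wrist");C=cam("wrist",s)
a=cv2.cvtColor(im,cv2.COLOR_RGB2BGR);b=cv2.cvtColor(capture("top"),cv2.COLOR_RGB2BGR)
cv2.imwrite("pics/w2.png",a);np.save("w2.npy",np.r_[s["ee_pos"],s["tcp_rot"]])
print("jar top pred",proj(C,(.4524,-.209,.114)),"XL",proj(C,(.4465,-.0771,.008)),"L",proj(C,(.4488,.0603,.008)),"M",proj(C,(.4524,-.209,.008)))
to(.4448,.323,.3)
E
```

```text
time_s: 7.9
ee_pos: [0.453, -0.2098, 0.2967]
tcp_rot: [2.219, 2.22, 0.003]
ft_force: [-0.5, 0.4, -0.4]
opening: 0.0928
finger_force: 0.0
jar top pred [276.5451 185.1315] XL [271.5199  57.8874] L [273.0165 -77.6124] M [276.6675 168.8891]
pos [ 0.452  -0.2094  0.2947] linear [ 0.5324 -0.0071 -0.005 ] yaz 0.0001687549223162048 t 8.0
```

View pics/w2.png

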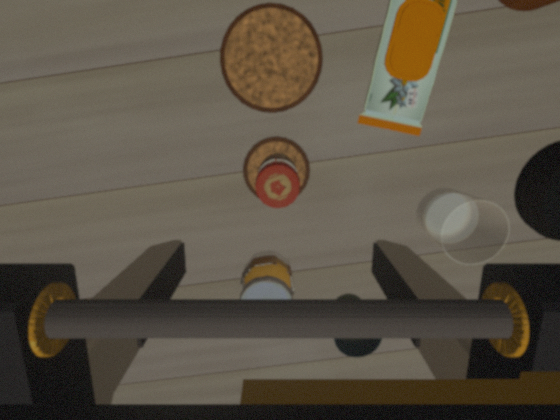

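Jar cap at (278.5,186) on coaster M centred (277,168.5), which matches the expected centred placement within about 2 mm. XL is at (271.5,57.5), as predicted. Next is the cream mill.

```bash
python3 -m crank '{"linear":[[0.03,0,0],[0.08,0,0],[0.13,-0.001,0],[0.18,-0.002,0],[0.23,-0.003,0],[0.28,-0.003,0],[0.33,-0.004,0],[0.38,-0.005,0],[0.43,-0.006,0],[0.48,-0.007,0],[0.51,-0.007,0],[0.532,-0.007,0],[0.532,-0.007,0],[0.532,-0.007,0]],"turn":[0,0,0,0,0,0,0,0,0,0,0,0,0,0],"grip":[0.093,0.093,0.093,0.093,0.093,0.093,0.093,0.093,0.093,0.093,0.093,0.093,0.093,0.093]}' 25
python3 -c "
from h import *
to(.4448,.3228,.081)"
```

```text
time_s: 9.4
ee_pos: [0.4451, 0.3214, 0.2938]
tcp_rot: [2.221, 2.222, -0.006]
ft_force: [0.0, -1.0, 0.6]
opening: 0.0929
finger_force: 0.0
pos [0.4451 0.3214 0.2938] linear [0.002  0.0002 0.2128] yaz 0.0005034315954729873 t 9.4
```

```bash
python3 -m crank '{"linear":[[0.0015,0,0.03],[0.0015,0,0.06],[0.0015,0,0.09],[0.0015,0,0.12],[0.0015,0,0.15],[0.0015,0,0.175],[0.0015,0,0.195],[0.0015,0,0.207],[0.0015,0,0.212],[0.0015,0,0.212],[0.0015,0,0.212],[0.0015,0,0.212],[0.0015,0,0.212],[0.0015,0,0.212],[0.0015,0,0.212],[0.0015,0,0.212],[0.0015,0,0.212]],"turn":[0,0,0,0,0,0,0,0,0,0,0,0,0,0,0,0,0],"grip":[0.093,0.093,0.093,0.093,0.093,0.093,0.093,0.093,0.093,0.093,0.04,0.04,0.04,0.04,0.04,0.04,0.04]}' 25
python3 -c "
from h import *
to(.4465,-.0771,.1)"
```

```text
time_s: 11.1
ee_pos: [0.4457, 0.3237, 0.0837]
tcp_rot: [2.221, 2.221, 0.0]
ft_force: [-0.2, 1.1, 1.6]
opening: 0.0484
finger_force: 24.9
pos [0.4457 0.3237 0.0837] linear [-0.4008  0.0008 -0.0163] yaz 7.920408448202308e-05 t 11.1
```

```bash
python3 -m crank '{"linear":[[0,0,-0.01],[0,0,-0.025],[0,0,-0.04],[0,0,-0.05],[-0.01,0,-0.05],[-0.03,0,-0.05],[-0.06,0,-0.05],[-0.1,0,-0.05],[-0.14,0,-0.05],[-0.18,0,-0.05],[-0.22,0,-0.05],[-0.26,0,-0.05],[-0.3,0,-0.05],[-0.335,0.001,-0.05],[-0.365,0.001,-0.05],[-0.385,0.001,-0.05],[-0.396,0.001,-0.05],[-0.401,0.001,-0.05],[-0.401,0.001,-0.05],[-0.401,0.001,-0.05]],"turn":[0,0,0,0,0,0,0,0,0,0,0,0,0,0,0,0,0,0,0,0],"grip":[0.04,0.04,0.04,0.04,0.04,0.04,0.04,0.04,0.04,0.04,0.04,0.04,0.04,0.04,0.04,0.04,0.04,0.04,0.04,0.04]}' 25
python3 -c "
from h import *
to(.4465,-.0771,.0917)"
```

```text
time_s: 13.1
ee_pos: [0.4467, -0.0764, 0.1336]
tcp_rot: [-2.22, -2.223, -0.0]
ft_force: [-0.5, 0.6, -1.3]
opening: 0.0488
finger_force: 24.9
pos [ 0.4467 -0.0764  0.1336] linear [-0.0007 -0.0002  0.0419] yaz 0.0012645124570026109 t 13.1
```

```bash
python3 -m crank '{"linear":[[-0.001,0,0.01],[-0.001,0,0.02],[-0.001,0,0.03],[-0.001,0,0.036],[-0.001,0,0.039],[-0.001,0,0.0415],[-0.001,0,0.0415],[-0.001,0,0.0415],[-0.001,0,0.0415],[-0.001,0,0.0415],[-0.001,0,0.0415],[-0.001,0,0.0415],[-0.001,0,0.0415],[-0.001,0,0.0215],[-0.001,0,-0.01],[-0.001,0,-0.05],[-0.001,0,-0.1],[-0.001,0,-0.15],[-0.001,0,-0.17],[-0.001,0,-0.17]],"turn":[0,0,0,0,0,0,0,0,0,0,0,0,0,0,0,0,0,0,0,0],"grip":[0.04,0.04,0.04,0.04,0.04,0.04,0.04,0.085,0.085,0.085,0.085,0.085,0.085,0.085,0.085,0.085,0.093,0.093,0.093,0.093]}' 20
python3 -c "
from h import *
to(.598,.2863,.3)"
```

```text
time_s: 15.1
ee_pos: [0.448, -0.0785, 0.3067]
tcp_rot: [2.218, 2.218, 0.006]
ft_force: [0.2, 0.3, -0.8]
opening: 0.0931
finger_force: 0.0
pos [ 0.448  -0.0785  0.3067] linear [0.3649 0.1498 0.0075] yaz -0.0002943849567938133 t 15.1
```

```bash
python3 -m crank '{"linear":[[0.03,0.013,0],[0.07,0.03,0],[0.11,0.046,0],[0.15,0.062,0],[0.19,0.079,0],[0.23,0.095,0],[0.27,0.112,0],[0.31,0.128,0],[0.34,0.14,0],[0.358,0.148,0],[0.364,0.15,0],[0.364,0.15,0],[0.364,0.15,0],[0.364,0.15,0]],"turn":[0,0,0,0,0,0,0,0,0,0,0,0,0,0],"grip":[0.093,0.093,0.093,0.093,0.093,0.093,0.093,0.093,0.093,0.093,0.093,0.093,0.093,0.093]}' 25
python3 - <<'E'
from h import *
s=arm.sense();im=capture("wrist");C=cam("wrist",s)
cv2.imwrite("pics/w3.png",cv2.cvtColor(im,cv2.COLOR_RGB2BGR));np.save("w3.npy",np.r_[s["ee_pos"],s["tcp_rot"]])
print("wood",proj(C,(.598,.2863,.125)),"saltfoot",proj(C,(.566,.418,0)),"salttop",proj(C,(.566,.418,.09)))
to(.598,.2863,.056)
E
```

```text
time_s: 16.5
ee_pos: [0.5966, 0.284, 0.3036]
tcp_rot: [2.223, 2.219, -0.001]
ft_force: [-0.4, 0.2, 0.1]
opening: 0.0933
finger_force: 0.0
wood [279.1134 184.366 ] saltfoot [252.4441  58.486 ] salttop [246.0991  45.202 ]
pos [0.5967 0.2842 0.3038] linear [0.0022 0.0013 0.2478] yaz -0.0014973042426940563 t 16.55
```

View pics/w3.png

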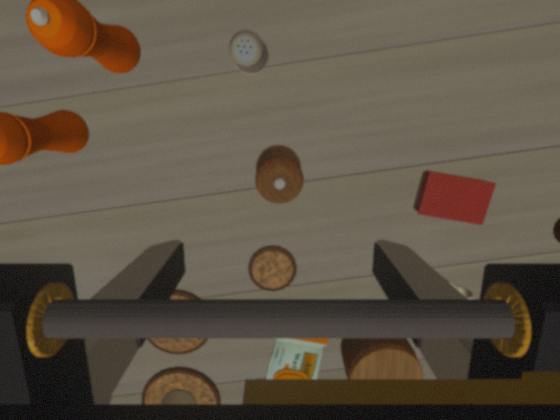

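The wooden knob is at (279.5,184.5), as predicted. The salt shaker's perforated top is at (243.5,47). Lowering onto the wooden mill.

```bash
python3 -m crank '{"linear":[[0.002,0.001,0.03],[0.002,0.001,0.065],[0.002,0.001,0.1],[0.002,0.001,0.135],[0.002,0.001,0.165],[0.002,0.001,0.195],[0.002,0.001,0.22],[0.002,0.001,0.237],[0.002,0.001,0.245],[0.002,0.001,0.248],[0.002,0.001,0.248],[0.002,0.001,0.248],[0.002,0.001,0.248],[0.002,0.001,0.248],[0.002,0.001,0.248],[0.002,0.001,0.248],[0.002,0.001,0.248]],"turn":[0,0,0,0,0,0,0,0,0,0,0,0,0,0,0,0,0],"grip":[0.093,0.093,0.093,0.093,0.093,0.093,0.093,0.093,0.093,0.093,0.093,0.045,0.045,0.045,0.045,0.045,0.045]}' 25
python3 - <<'E'
from h import *
to(.4488,.0603,.1)
w=np.load("w3.npy");C=cam("wrist",dict(ee_pos=w[:3],tcp_rot=w[3:]))
print("salt",onz(C,243.5,47,.089))
c=lambda u,v,x,y,f:((u+.5)/f-.5+x,(v+.5)/f-.5+y)
print(tri([ray(C,243.5,47),ray(cam("top"),*c(112,134,115,145,4))]))
E
```

```text
time_s: 18.25
ee_pos: [0.5975, 0.2876, 0.0557]
tcp_rot: [-2.221, -2.222, 0.001]
ft_force: [-0.9, -0.4, 2.5]
opening: 0.0502
finger_force: 25.0
pos [0.5975 0.2876 0.0557] linear [-0.2273 -0.1487 -0.0442] yaz 0.00012760371517844585 t 18.25
salt [0.5633 0.4165 0.089 ]
(array([0.5639, 0.4152, 0.0868]), [np.float64(0.0017800527523560942), np.float64(0.0017800527523560566)])
```

```bash
python3 -m crank '{"linear":[[0,0,-0.01],[0,0,-0.025],[0,0,-0.04],[0,0,-0.05],[-0.006,-0.004,-0.05],[-0.02,-0.013,-0.05],[-0.045,-0.03,-0.05],[-0.075,-0.049,-0.05],[-0.105,-0.069,-0.05],[-0.135,-0.089,-0.05],[-0.165,-0.109,-0.05],[-0.19,-0.125,-0.05],[-0.21,-0.138,-0.05],[-0.221,-0.146,-0.05],[-0.226,-0.149,-0.05],[-0.226,-0.149,-0.05],[-0.226,-0.149,-0.05],[-0.226,-0.149,-0.05]],"turn":[0,0,0,0,0,0,0,0,0,0,0,0,0,0,0,0,0,0],"grip":[0.045,0.045,0.045,0.045,0.045,0.045,0.045,0.045,0.045,0.045,0.045,0.045,0.045,0.045,0.045,0.045,0.045,0.045]}' 25
python3 -c "
from h import *
to(.4488,.0613,.0637)"
```

```text
time_s: 20.05
ee_pos: [0.4494, 0.0627, 0.1056]
tcp_rot: [2.22, 2.223, 0.001]
ft_force: [0.7, -0.5, -1.8]
opening: 0.0502
finger_force: 24.9
pos [0.4494 0.0627 0.1056] linear [-0.0014 -0.0006  0.0419] yaz 0.001197452825626159 t 20.05
```

```bash
python3 -m crank '{"linear":[[-0.001,0,0.01],[-0.001,0,0.02],[-0.001,0,0.03],[-0.001,0,0.036],[-0.001,0,0.039],[-0.001,0,0.0415],[-0.001,0,0.0415],[-0.001,0,0.0415],[-0.001,0,0.0415],[-0.001,0,0.0415],[-0.001,0,0.0415],[-0.001,0,0.0415],[-0.001,0,0.0415],[-0.001,0,0.0215],[-0.001,0,-0.01],[-0.001,0,-0.05],[-0.001,0,-0.1],[-0.001,0,-0.15],[-0.001,0,-0.17],[-0.001,0,-0.17]],"turn":[0,0,0,0,0,0,0,0,0,0,0,0,0,0,0,0,0,0,0,0],"grip":[0.045,0.045,0.045,0.045,0.045,0.045,0.045,0.088,0.088,0.088,0.088,0.088,0.088,0.088,0.088,0.088,0.093,0.093,0.093,0.093]}' 20
python3 -c "
from h import *
to(.5637,.416,.3)"
```

```text
time_s: 22.05
ee_pos: [0.45, 0.0609, 0.2787]
tcp_rot: [2.219, 2.218, 0.008]
ft_force: [-0.5, -1.5, 0.1]
opening: 0.0929
finger_force: 0.0
pos [0.45   0.0609 0.2787] linear [ 0.3552  0.1136 -0.0203] yaz -0.0005917923988680221 t 22.05
```

```bash
python3 -m crank '{"linear":[[0.03,0.01,0],[0.07,0.022,0],[0.11,0.035,0],[0.15,0.048,0],[0.19,0.061,0],[0.23,0.074,0],[0.27,0.087,0],[0.3,0.097,0],[0.33,0.107,0],[0.348,0.112,0],[0.355,0.114,0],[0.355,0.114,0],[0.355,0.114,0],[0.355,0.114,0]],"turn":[0,0,0,0,0,0,0,0,0,0,0,0,0,0],"grip":[0.093,0.093,0.093,0.093,0.093,0.093,0.093,0.093,0.093,0.093,0.093,0.093,0.093,0.093]}' 20
python3 - <<'E'
from h import *
s=arm.sense();im=capture("wrist");C=cam("wrist",s)
cv2.imwrite("pics/w4.png",cv2.cvtColor(im,cv2.COLOR_RGB2BGR))
print("salt",proj(C,(.5637,.416,.089)))
cv2.imwrite("pics/top4.png",cv2.cvtColor(capture("top"),cv2.COLOR_RGB2BGR))
to(.5637,.416,.026)
E
```

```text
time_s: 23.45
ee_pos: [0.5628, 0.4141, 0.2755]
tcp_rot: [2.222, 2.22, -0.001]
ft_force: [0.4, -0.3, 0.2]
opening: 0.0928
finger_force: 0.0
salt [278.5736 183.1912]
pos [0.5629 0.4145 0.276 ] linear [0.0015 0.0007 0.25  ] yaz -0.0011241803562276058 t 23.55
```

View pics/w4.png

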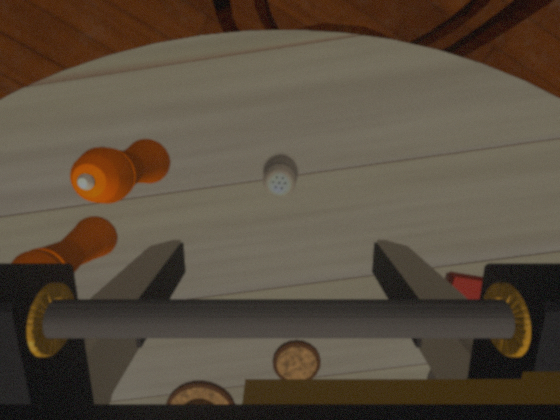

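The salt top is at (279.5,183), as predicted. Lowering and gripping.

```bash
python3 -m crank '{"linear":[[0.0015,0.001,0.03],[0.0015,0.001,0.065],[0.0015,0.001,0.1],[0.0015,0.001,0.135],[0.0015,0.001,0.165],[0.0015,0.001,0.195],[0.0015,0.001,0.22],[0.0015,0.001,0.237],[0.0015,0.001,0.246],[0.0015,0.001,0.248],[0.0015,0.001,0.248],[0.0015,0.001,0.248],[0.0015,0.001,0.248],[0.0015,0.001,0.248],[0.0015,0.001,0.248],[0.0015,0.001,0.248],[0.0015,0.001,0.248],[0.0015,0.001,0.248]],"turn":[0,0,0,0,0,0,0,0,0,0,0,0,0,0,0,0,0,0],"grip":[0.093,0.093,0.093,0.093,0.093,0.093,0.093,0.093,0.093,0.093,0.093,0.04,0.04,0.04,0.04,0.04,0.04,0.04]}' 20
python3 -c "
from h import *
to(.5882,.1454,.1)"
```

```text
time_s: 25.35
ee_pos: [0.5638, 0.4172, 0.0277]
tcp_rot: [2.221, 2.221, 0.0]
ft_force: [0.7, 0.8, 0.1]
opening: 0.0423
finger_force: 0.5
pos [0.5638 0.4172 0.0277] linear [-0.2718  0.0244 -0.0723] yaz 3.90975649898843e-05 t 25.35
```

```bash
python3 -m crank '{"linear":[[0,0,0],[0,0,0],[0,0,0]],"turn":[0,0,0],"grip":[0.035,0.035,0.035]}' 20
python3 -c "
from h import *
to(.5882,.1459,.0357)"
```

```text
time_s: 25.65
ee_pos: [0.5638, 0.4172, 0.0276]
tcp_rot: [2.221, 2.221, 0.0]
ft_force: [1.3, 0.2, -0.8]
opening: 0.041
finger_force: 19.9
pos [0.5638 0.4172 0.0276] linear [-0.2713  0.0244 -0.0081] yaz -1.752037757156761e-05 t 25.65
```

```bash
python3 -m crank '{"linear":[[0,0,-0.01],[0,0,-0.025],[0,0,-0.04],[0,0,-0.05],[-0.007,0.001,-0.05],[-0.022,0.002,-0.05],[-0.045,0.004,-0.05],[-0.075,0.007,-0.05],[-0.11,0.01,-0.05],[-0.145,0.013,-0.05],[-0.18,0.016,-0.05],[-0.21,0.019,-0.05],[-0.235,0.021,-0.05],[-0.255,0.023,-0.05],[-0.267,0.024,-0.05],[-0.271,0.024,-0.05],[-0.271,0.024,-0.05],[-0.271,0.024,-0.05],[-0.271,0.024,-0.05]],"turn":[0,0,0,0,0,0,0,0,0,0,0,0,0,0,0,0,0,0,0],"grip":[0.035,0.035,0.035,0.035,0.035,0.035,0.035,0.035,0.035,0.035,0.035,0.035,0.035,0.035,0.035,0.035,0.035,0.035,0.035]}' 20
python3 - <<'E'
from h import *
to(.5882,.1459,.0357)
C=cam("side");cv2.imwrite("pics/s5.png",cv2.cvtColor(capture("side"),cv2.COLOR_RGB2BGR))
E
```

```text
time_s: 27.55
ee_pos: [0.5875, 0.1475, 0.0776]
tcp_rot: [-2.219, -2.223, -0.001]
ft_force: [-0.5, 0.3, 0.1]
opening: 0.041
finger_force: 19.8
pos [0.5875 0.1475 0.0776] linear [-0.0016  0.0007  0.0419] yaz 0.0016932073273222873 t 27.55
```

View pics/s5.png

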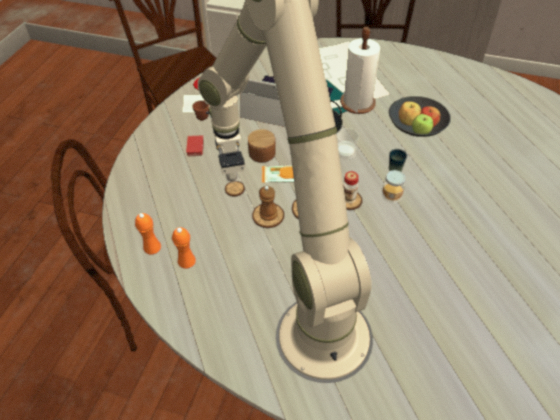

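The salt is held above coaster S at (234,182). The wooden mill stands on L at (268,205) and the jar on M at (350,190). Lowering the salt.

```bash
python3 -m crank '{"linear":[[-0.0015,0.001,0.01],[-0.0015,0.001,0.02],[-0.0015,0.001,0.03],[-0.0015,0.001,0.036],[-0.0015,0.001,0.039],[-0.0015,0.001,0.0415],[-0.0015,0.001,0.0415],[-0.0015,0.001,0.0415],[-0.0015,0.001,0.0415],[-0.0015,0.001,0.0415],[-0.0015,0.001,0.0415],[-0.0015,0.001,0.0415],[-0.0015,0.001,0.0415],[-0.0015,0.001,0.0215],[-0.0015,0.001,-0.01],[-0.0015,0.001,-0.05],[-0.0015,0.001,-0.1],[-0.0015,0.001,-0.15],[-0.0015,0.001,-0.2],[-0.0015,0.001,-0.2]],"turn":[0,0,0,0,0,0,0,0,0,0,0,0,0,0,0,0,0,0,0,0],"grip":[0.035,0.035,0.035,0.035,0.035,0.035,0.035,0.07,0.07,0.07,0.07,0.07,0.07,0.07,0.07,0.07,0.093,0.093,0.093,0.093]}' 20
python3 -m crank '{"linear":[[0.03,0,-0.02],[0.08,0,-0.02],[0.13,0,-0.02],[0.18,0,-0.02],[0.23,0,-0.02],[0.28,0,-0.02],[0.3,0,-0.02],[0.3,0,-0.02],[0.3,0,-0.02],[0.3,0,-0.02]],"turn":[0,0,0,0,0,0,0,0,0,0],"grip":[0.093,0.093,0.093,0.093,0.093,0.093,0.093,0.093,0.093,0.093]}'
python3 - <<'E'
from h import *
t=cv2.cvtColor(capture("top"),cv2.COLOR_RGB2BGR);cv2.imwrite("pics/top6.png",cv2.resize(t[150:260,220:420],None,fx=4,fy=4,interpolation=cv2.INTER_CUBIC))
T=cam("top")
for n,X in dict(S=(.5882,.1454,.098),L=(.4488,.0603,.133),XL=(.4465,-.0771,.163),M=(.4524,-.209,.114)).items(): print(n,(proj(T,X)-[220,150]+.5)*4-.5)
E
```

```text
time_s: 29.6
ee_pos: [0.5914, 0.146, 0.2847]
tcp_rot: [2.218, 2.217, 0.015]
ft_force: [0.3, -0.2, 0.1]
opening: 0.0926
finger_force: 0.0
time_s: 30.6
ee_pos: [0.5893, 0.4429, 0.2973]
tcp_rot: [2.223, 2.219, -0.001]
ft_force: [0.1, 0.2, -0.0]
opening: 0.0929
finger_force: 0.0
S [66.1808 88.5842]
L [177.8647 282.3918]
XL [380.2227 287.2117]
M [565.71   290.3234]
```

View pics/top6.png

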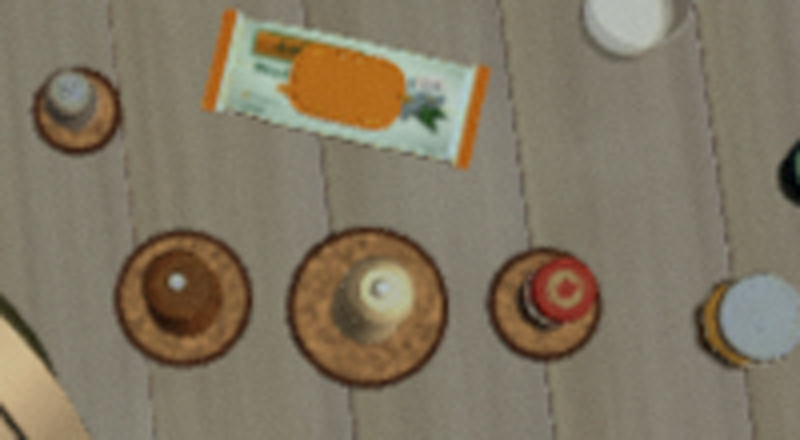

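All four stand upright on their coasters: salt top (71,90), wooden knob (177,282), cream knob (380,288) and cap (565,288). These are within about 1.3 camera pixels (3–4 mm) of the centred predictions. The honey jar is where it was. Handing in.

```bash
python3 -c "
from station import arm
print(arm.finish_job())"
```

```text
the job is handed in; nothing more can be done
None
```

The job is handed in with no verdict returned: by the final top view all four seasonings stand upright on their matching coasters, within about 4 mm of centre, with the honey jar unmoved and the beaker never approached (about 31 s of the 128 s used).

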